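# Put the hole saw kit back in its tray

## Robot

A 6-joint arm with a two-finger parallel gripper is mounted at the origin on the work surface. World frame = base frame: x ahead of the robot, y to its left, z up, the work surface at z = 0. Lengths are in mm, angles in rad, forces in N, time in s.
With the tool pointing down it reaches from about 300 to 825 mm from the base axis. Payload 5.4 kg.
Tool frame: the origin (TCP) lies at the very end of the fingers, on their centre line; the grasp point (between the pads) lies 19 mm behind it; z points along the fingers, y is the line along which they close (so a half turn about z gives the same grasp; the last joint's range is limited). The gripper opens to 92 mm and grips with 3 to 60 N. Pads are 20 mm wide; open, the fingers measure 128 mm over their backs; the gripper's body (75 mm by 189 mm) begins 69 mm behind the grasp point.
Start: joints at [1.095, 0.158, 1.597, -0, 1.386, -0.21], TCP at [151.052, 554.788, 214.601] pointing down, gripper open.
Joint ranges: [-2.91, 2.91], [-0.94, 2.29], [0.18, 2.7], [-1.29, 4.43], [0.17, 2.64], [-3, 3]. Speed limits (rad/s): [2.57, 2.57, 3.14, 3.14, 3.14, 3.14].

## Interface

Orientations are given as a rotation vector (axis times angle).
In Python, from rig import r gives the robot as it stands. The module is installed in compiled form; this text tells all that it offers.
- The arm moves only by the shell command python3 -m handwheel 'ROWS' [FORCE]. ROWS is JSON, one flat list of numbers, 5 for each row, row after row: the shift along the tool's x, y, z in m, then the turn about the tool's z in degrees, then the closure, from 0 (fully open) to 1 (shut). In form: [dx, dy, dz, twist, gripper, dx, dy, dz, twist, gripper, ...]. A call has 1 to 10 rows; each row is the pose to reach, as a shift and turn from the pose commanded when the call began, along the tool's axes at that moment; what a row does not reach only later rows make up. A row lasts 1/8 s, in which the tool goes at most 62.5 mm and 10.7 degrees, less where a joint would pass 70% of its speed; a pose out of reach is approached as far as the arm can. A call with a gripper value outside its range is refused whole. The fingers move at their own pace and stop on an object; FORCE is the grip in N (left out, the last holds). Time passes only in rows, so rows that repeat a pose let the fingers close. It gives the time, the measured TCP pose, the force, the opening and the grip force at its end, in the units of the state.
- r.observe(): the state, without advancing time (a new reading comes with each control period).
- r.get_image(name): name is "side" or "top"; returns (picture, depth): 400x640x3 uint8, blue, green, red; 400x640 float32, mm along the optical axis (not along the pixel's ray), 0 where there is no reading.
- r.camera_model(name): a dict with "K" (3x3 intrinsics, pixels), "R" (3x3) and "t" (3): a world point X has camera coordinates R X + t. Camera axes: x right, y down, z forward; pixel columns grow to the right and rows downward; lengths in mm; the calibration is good to about 2 mm. A picture is of the moment at which its call begins. camera_model takes no time and is no camera call.
- r.finish_job(): hands the job in; it is judged then, once.
The state is a dict: "time": time; "qpos": joint angles; "qvel": joint speeds; "tau": joint torques, N m; "tcp_pos": TCP position; "ee_rot": TCP orientation; "wrist_force": force on the tool from outside, world axes, zero at the start; "moment": the same for the moment, N m; "opening": finger opening in mm; "finger_force": force on a finger pad.
Only numpy, scipy, OpenCV 4.12 (cv2) and the standard library are available. Lean on these libraries where they do the work, as an engineer would, in place of code of your own. Each camera call takes 0.05 s, during which the arm holds its last target. There are 200 camera calls.

## Task

Drilling is done: put the wood hole saw kit back in the tray. Stand each of the three red toothed hole saws, teeth up, in the round blue holder of its own size, and lay the arbor along the blue trough. The two dark grey tile cores belong to another kit: leave them standing where they are.

Things in the scene. Friction and masses are not known exactly. Their poses are not given: they have to be found in the camera images.
- saw_small: Small wood hole saw: red cup, 29 mm outside diameter, 44 mm high plus 3 mm bright steel teeth (teeth for looks, not solid) round its open mouth; wall 3 mm, hollow. Stands mouth and teeth up on a 12 mm plywood panel. Origin: centre of its underside; z up along its axis; yaw has no meaning.
- saw_medium: Medium wood hole saw: red cup, 44 mm outside diameter, 44 mm high plus 3 mm bright steel teeth (teeth for looks, not solid) round its open mouth; wall 3 mm, hollow. Stands mouth and teeth up on a 12 mm plywood panel. Origin: centre of its underside; z up along its axis; yaw has no meaning.
- saw_large: Large wood hole saw: red cup, 60 mm outside diameter, 44 mm high plus 3 mm bright steel teeth (teeth for looks, not solid) round its open mouth; wall 3 mm, hollow. Stands mouth and teeth up on a 12 mm plywood panel. Origin: centre of its underside; z up along its axis; yaw has no meaning.
- arbor: Steel arbor lying on the panel: eight-sided collar 22 mm long, 26 mm across flats (rests on one, two stand upright to grip), hex shank 11 mm thick to 45 mm behind the origin, brass thread, then 6 mm pilot drill to 50 mm ahead. Mass centre within 5 mm of the origin. Origin: mid collar on its axis, 13 mm above its support; x along the axis to the drill point.
- holder_small: Small holder, for the 29 mm saw, fixed in the grey tray: blue plate 84 x 84 mm with a round collar, 43 mm inside diameter, 3 mm wall, rim 19 mm above the origin. The saw stands inside on the floor 5 mm above the origin. Origin: centre of the underside, 3 mm above the bench; z up; y along the row of three saw holders (84.5 mm apart, any order), x across it, away from the arbor trough.
- holder_medium: Medium holder, for the 44 mm saw, fixed in the grey tray: blue plate 84 x 84 mm with a round collar, 58 mm inside diameter, 3 mm wall, rim 19 mm above the origin. The saw stands inside on the floor 5 mm above the origin. Origin: centre of the underside, 3 mm above the bench; z up; y along the row of three saw holders (84.5 mm apart, any order), x across it, away from the arbor trough.
- holder_large: Large holder, for the 60 mm saw, fixed in the grey tray: blue plate 84 x 84 mm with a round collar, 74 mm inside diameter, 3 mm wall, rim 19 mm above the origin. The saw stands inside on the floor 5 mm above the origin. Origin: centre of the underside, 3 mm above the bench; z up; y along the row of three saw holders (84.5 mm apart, any order), x across it, away from the arbor trough.
- holder_arbor: Arbor trough, fixed in the tray: blue, open, undivided, inside 121 mm (y) x 47 mm (x); floor 5 mm, top of walls 11 mm above the origin. Either end of the arbor may lead. Origin: centre of underside, 3 mm above the bench; z up; x towards the saw holders. At its end sits a like yellow bin with dividers, not used. Saw holders' row 95 mm off in x. Tray 170 x 260 mm, rim 16 mm above the bench.
- tile_core_medium: Medium tile core of another kit, left where it stands: dark grey cup, 44 mm outside diameter, 44 mm high, smooth gold grit band round its mouth, no teeth; stands mouth up on the same panel. Origin: centre of its underside; z up.
- tile_core_large: Large tile core of another kit, left where it stands: dark grey cup, 60 mm outside diameter, 44 mm high, smooth gold grit band round its mouth, no teeth; stands mouth up on the same panel. Origin: centre of its underside; z up.

How it is judged (in metres and radians):
At the end, for the whole second after the job is handed in: Each saw stands upright (0.1 rad) on the floor of its own holder within 10.5 mm of centre; the arbor lies on the trough's floor, along it (0.45 rad), within 20 mm lengthwise and 15 mm crosswise of its middle; all released and at rest; both tile cores upright, within 15 mm of their start (horizontal distance between saw_small and holder_small below 0.0105 m and z of saw_small in the frame of holder_small between 0.002 and 0.008 m and angle between each of saw_small, saw_medium, saw_large, tile_core_medium, tile_core_large's own z axis and vertical below 0.1 rad and horizontal distance between saw_medium and holder_medium below 0.0105 m and z of saw_medium in the frame of holder_medium between 0.002 and 0.008 m and horizontal distance between saw_large and holder_large below 0.0105 m and z of saw_large in the frame of holder_large between 0.002 and 0.008 m and x of arbor in the frame of holder_arbor between -0.015 and 0.015 m and y of arbor in the frame of holder_arbor between -0.02 and 0.02 m and z of arbor in the frame of holder_arbor between 0.014 and 0.0215 m and angle between the x axis of arbor and the y axis of holder_arbor, either way round below 0.45 rad and linear speed of each of saw_small, saw_medium, saw_large, arbor below 0.02 m/s and angular speed of each of saw_small, saw_medium, saw_large, arbor below 0.2 rad/s and distance of each of tile_core_medium, tile_core_large from where it was at the start of the episode below 0.015 m); the robot touches nothing.
It fails at once if the tile core medium is shifted by more than 15 mm or tipped (distance of tile_core_medium from where it was at the start of the episode above 0.015 m or angle between tile_core_medium's own z axis and vertical above 0.3 rad).
It fails at once if the tile core large is shifted by more than 15 mm or tipped (distance of tile_core_large from where it was at the start of the episode above 0.015 m or angle between tile_core_large's own z axis and vertical above 0.3 rad).
It also fails if it takes over 99 s, if anything falls off the work surface, if the arm or the gripper's body presses on something with over 40 N, if the wrist force passes 120 N, or if a joint passes its speed limit or range.

## Working session

There is one attempt and no reset: what is moved stays moved. The work goes in short steps, Python scripts to look and compute and a shell command to move; the robot and the scene stay as the last step left them, time stands still between calls to the robot, and variables do not carry over. Pictures are saved under pics/ and viewed, at most 14 in all, crops included, and the job is handed in when it is done.

```bash
mkdir -p pics
python3 - <<'E'
from rig import r
import cv2,numpy as np
o=r.observe()
print({k:np.round(v,3) for k,v in o.items()})
for n in("top","side"):
    im,d=r.get_image(n); cv2.imwrite(f"pics/{n}0.png",im); np.save(f"pics/{n}0.npy",d)
    m=r.camera_model(n); print(n,np.round(m["K"],1).tolist(),np.round(m["R"],3).tolist(),np.round(m["t"],1), 'C',np.round(-np.array(m["R"]).T@m["t"],1))
E
```

```text
{'time': np.float64(0.0), 'qpos': array([ 1.095,  0.159,  1.598,  0.   ,  1.386, -0.21 ]), 'qvel': array([-0.   ,  0.   ,  0.   ,  0.   ,  0.   ,  0.001]), 'tau': array([ 2.0000e-03, -3.8557e+01, -3.2211e+01,  7.0000e-02,  3.8000e-02,
       -0.0000e+00]), 'tcp_pos': array([150.737, 554.227, 213.621]), 'ee_rot': array([-4.160e-01, -3.113e+00,  3.000e-03]), 'wrist_force': array([ 0.236,  0.085, -0.418]), 'moment': array([-0.003,  0.079, -0.036]), 'finger_force': np.float64(0.0), 'opening': np.float64(91.739)}
top [[418.6, 0.0, 325.0], [0.0, 418.6, 199.6], [0.0, 0.0, 1.0]] [[-0.018, -1.0, 0.013], [-0.986, 0.015, -0.168], [0.168, -0.016, -0.986]] [   5.9  534.5 1096.4] C [ 342.6   15.4 1170.6]
side [[372.3, 0.0, 317.2], [0.0, 372.3, 194.9], [0.0, 0.0, 1.0]] [[-0.9, -0.435, -0.001], [-0.28, 0.582, -0.763], [0.333, -0.687, -0.646]] [463.  160.  615.1] C [257.2 530.8 520. ]
```

View pics/top0.png

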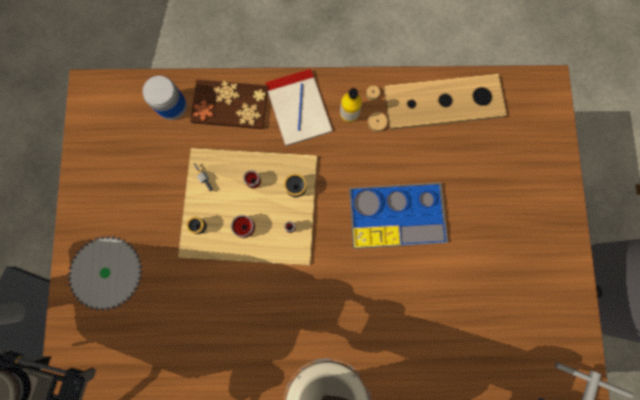

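View pics/side0.png

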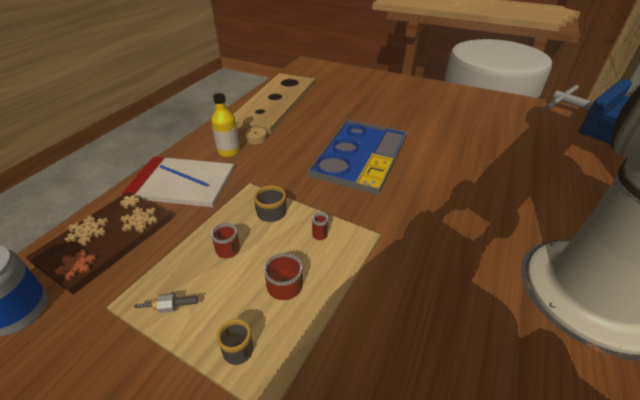

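The top view shows the red saws at about (252,178), (243,226) and (290,227), the tile cores at (295,185) and (197,225), and the arbor at (204,178). The tray is near (400,215), with holder sizes large, medium, small from left to right and the trough at (423,234). The side view agrees: saws at (226,240), (283,276) and (320,225), arbor at (167,302), trough at (388,145).

```bash
cat > h.py <<'E'
from rig import r
import cv2,numpy as np
M={n:{k:np.array(v) for k,v in r.camera_model(n).items()} for n in("top","side")}
def ray(n,p):
    m=M[n]; C=-m["R"].T@m["t"]; d=m["R"].T@np.linalg.inv(m["K"])@[p[0],p[1],1]; return C,d/np.linalg.norm(d)
def plane(n,p,z):
    C,d=ray(n,p); return C+d*(z-C[2])/d[2]
def tri(pt,ps):
    A,a=ray("top",pt);B,b=ray("side",ps)
    s=np.linalg.lstsq(np.c_[a,-b],B-A,rcond=None)[0]; X,Y=A+a*s[0],B+b*s[1]
    return (X+Y)/2,np.linalg.norm(X-Y)
def proj(n,X):
    m=M[n]; c=m["R"]@X+m["t"]; q=m["K"]@c; return q[:2]/q[2]
def pts(n,d):
    v,u=np.mgrid[:400,:640]; m=M[n]; K=m["K"]
    c=np.stack([(u-K[0,2])*d/K[0,0],(v-K[1,2])*d/K[1,1],d],-1)
    return (c-m["t"])@m["R"]
def blobs(mask,amin=15):
    k,l,s,c=cv2.connectedComponentsWithStats(mask.astype(np.uint8))
    return [(l==i,s[i],c[i]) for i in range(1,k) if s[i][4]>=amin]
E
python3 - <<'E'
from h import *
for n,(x0,x1,y0,y1) in dict(top=(170,460,140,260),side=(120,420,110,370)).items():
    im=cv2.imread(f"pics/{n}0.png"); d=np.load(f"pics/{n}0.npy"); P=pts(n,d)
    hsv=cv2.cvtColor(im,cv2.COLOR_BGR2HSV).astype(int)
    H,S,V=hsv[...,0],hsv[...,1],hsv[...,2]
    red=((H<6)|(H>170))&(S>140)&(V>40)
    blue=(H>95)&(H<125)&(S>120)
    print(n,'red')
    for m,s,c in blobs(red):
        if x0<c[0]<x1 and y0<c[1]<y1:
            q=P[m]; 
            hull=cv2.convexHull(np.argwhere(m)[:,::-1].astype(np.int32)); mm=cv2.moments(hull); hc=(mm['m10']/mm['m00'],mm['m01']/mm['m00'])
            print(s,np.round(hc,1),'z34',np.round(plane(n,hc,34),0),'zmax',np.round(np.percentile(q[:,2],[5,95]),0))
    z=P[...,2]; print('bench z',np.median(z[180:190,330:345]) if n=="top" else '', 'tall blobs')
    # tall things over the panel
    t=(z>40)&(z<75)
    for m,s,c in blobs(t,8):
        if x0<c[0]<x1 and y0<c[1]<y1:
            q=P[m]; print(s[4],np.round(c,1),'xy mid',np.round((q.min(0)+q.max(0))/2,0),'ext',np.round(np.ptp(q,0)),'zmed',np.round(np.median(q[:,2]),1))
    f=2.66 if n=="top" else 2.3
    cv2.imwrite(f"pics/{n}0c.png",cv2.resize(im[y0:y1,x0:x1],None,fx=f,fy=f,interpolation=cv2.INTER_CUBIC))
E
```

```text
top red
[246 173  11  11  84] [250.5 177.5] z34 [602. 202.  34.] zmax [15. 31.]
[233 217  18  18 246] [241.6 225.5] z34 [468. 225.  34.] zmax [14. 25.]
bench z -0.00044914848603447473 tall blobs
106 [250.6 177.7] xy mid [596. 198.  51.] ext [43. 41. 21.] zmed 55.5
137 [294.5 183.7] xy mid [577.  80.  51.] ext [60. 60. 21.] zmed 55.5
139 [240.9 225.6] xy mid [465. 222.  52.] ext [58. 59. 23.] zmed 55.9
120 [194.2 224.8] xy mid [470. 347.  51.] ext [43. 44. 22.] zmed 55.7
50 [289.  225.9] xy mid [463.  95.  52.] ext [27. 27. 22.] zmed 55.8
side red
[122 157  42  38 449] [142.4 175.8] z34 [874. 120.  34.] zmax [12. 15.]
[317 216   8   6  33] [320.4 218.4] z34 [472.  73.  34.] zmax [38. 49.]
[314 225  10  14  86] [318.5 231.6] z34 [460. 106.  34.] zmax [18. 47.]
[219 227  15  11 109] [226.5 231.5] z34 [611. 178.  34.] zmax [26. 49.]
[215 243  15  14  81] [222.5 248.4] z34 [593. 214.  34.] zmax [22. 48.]
[280 269  17   8  73] [288.  272.3] z34 [465. 210.  34.] zmax [16. 19.]
[278 287   9  12  32] [282.1 292.3] z34 [455. 247.  34.] zmax [19. 44.]
bench z  tall blobs
307 [225.7 135.1] xy mid [796. -76.  58.] ext [50. 49. 34.] zmed 57.9
482 [269.8 197.8] xy mid [578.  78.  49.] ext [61. 61. 19.] zmed 51.4
239 [319.7 220.4] xy mid [464.  93.  50.] ext [29. 31. 21.] zmed 51.3
427 [224.5 234.8] xy mid [598. 197.  50.] ext [44. 45. 20.] zmed 50.9
661 [283.2 270.6] xy mid [467. 220.  50.] ext [60. 61. 20.] zmed 52.1
629 [234.2 336.4] xy mid [472. 345.  49.] ext [45. 45. 19.] zmed 54.2
```

View pics/top0c.png

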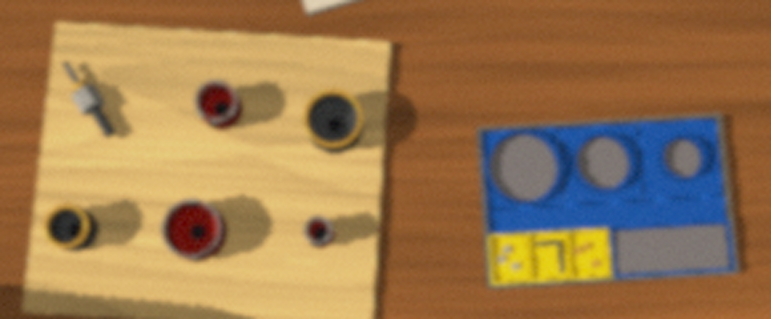

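View pics/side0c.png

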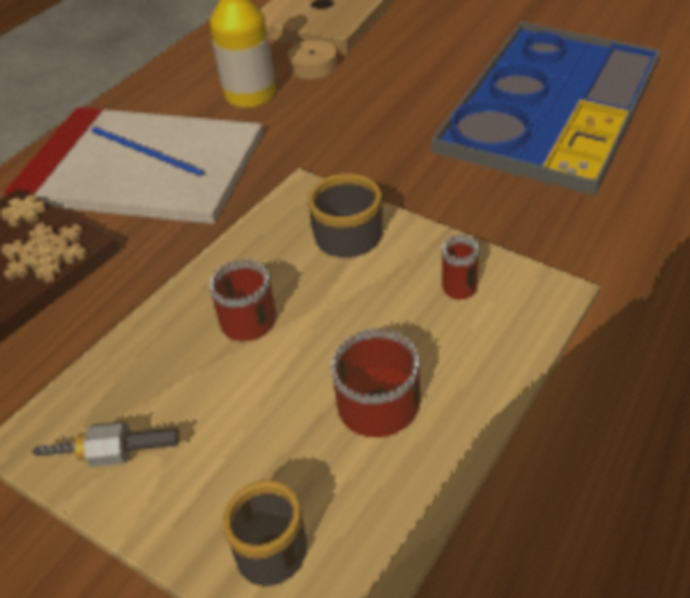

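The crops confirm this. The drill of the arbor points up-left in the top view, and the trough is the plain grey rectangle beside the yellow bin. Depth agrees between the views to 2 mm (rims near z 56–59). Next I measure the tray and the arbor.

```bash
cat > tray.py <<'E'
from h import *
for n,(x0,x1,y0,y1) in dict(top=(345,452,178,252),side=(305,412,115,195)).items():
    im=cv2.imread(f"pics/{n}0.png"); d=np.load(f"pics/{n}0.npy"); P=pts(n,d)
    H,S,V=np.moveaxis(cv2.cvtColor(im,cv2.COLOR_BGR2HSV).astype(int),-1,0)
    roi=np.zeros((400,640),bool); roi[y0:y1,x0:x1]=1
    z=P[...,2]
    tr=roi&(z>3)&(z<40)
    m,s,c=max(blobs(tr),key=lambda b:b[1][4]); q=P[m]
    rect=cv2.minAreaRect(q[:,:2].astype(np.float32)); print(n,'tray',np.round(rect[0]),np.round(rect[1]),round(rect[2],1))
    print(' z hist',np.histogram(q[:,2],bins=[3,5,7,9,11,13,15,17,19,21,23,26])[0])
    g=roi&(S<90)&(V>50)&m&(z<12)
    for b,s,c in blobs(g,25):
        q=P[b]; (cx,cy),rad=cv2.minEnclosingCircle(q[:,:2].astype(np.float32)); rr=cv2.minAreaRect(q[:,:2].astype(np.float32))
        print(' grey px',np.round(c),s[4],'z',np.round(np.median(q[:,2]),1),'circ',round(cx),round(cy),round(rad),'rect',np.round(rr[0]),np.round(rr[1]),round(rr[2],1))
    for b,s,c in blobs(m&(z>19)&(z<26),8):
        q=P[b]; A=np.c_[2*q[:,:2],np.ones(len(q))]; w=np.linalg.lstsq(A,(q[:,:2]**2).sum(1),rcond=None)[0]
        print(' rim',s[4],'fit',np.round(w[:2],1),'R',np.round(np.sqrt(w[2]+w[:2]@w[:2]),1),'mid',np.round((q.min(0)+q.max(0))/2,1),np.round(np.ptp(q,0)))
    # arbor
    R=np.linalg.norm(P[...,:2]-[600,310],axis=-1)<75
    a=R&(z>15.5)&(z<45); m,s,c=max(blobs(a),key=lambda b:b[1][4]); q=P[a]
    col=P[a&(z>30)]; rr=cv2.minAreaRect(col[:,:2].astype(np.float32))
    u,sv,vt=np.linalg.svd(q[:,:2]-q[:,:2].mean(0)); print(' arbor all',len(q),'mean',np.round(q.mean(0)),'dir',np.round(vt[0],2),'span',np.round([((q[:,:2]-col[:,:2].mean(0))@vt[0]).min(),((q[:,:2]-col[:,:2].mean(0))@vt[0]).max()]))
    print(' collar',len(col),np.round(col.mean(0)),'mid',np.round((col.min(0)+col.max(0))/2),np.round(np.percentile(col[:,2],95)),'rect',np.round(rr[0]),np.round(rr[1]),round(rr[2]))
print('panel z',[np.round(np.median(pts(n,np.load(f"pics/{n}0.npy"))[tuple(proj(n,np.array([530,150,12])).astype(int)[::-1])][2]),1) for n in M])
E
python3 tray.py
```

```text
top tray [ 496. -206.] [188. 269.] 2.9
 z hist [ 467 1093 1456 1131  512  274  238  143   98   88   70]
 grey px [366. 202.] 439 z 8.3 circ 531 -120 35 rect [ 531. -119.] [68. 67.] 88.6
 grey px [396. 201.] 262 z 8.3 circ 534 -205 27 rect [ 535. -206.] [52. 50.] 42.9
 grey px [426. 199.] 127 z 8.2 circ 538 -290 19 rect [ 538. -290.] [35. 35.] 84.3
 grey px [421. 233.] 677 z 8.2 circ 441 -270 64 rect [ 440. -270.] [ 49. 123.] 2.7
 rim 31 fit [ 530.8 -115.7] R 36.5 mid [537.7 -92.9  21.8] [59. 29.  5.]
 rim 32 fit [ 529.7 -118. ] R 37.9 mid [ 544.9 -135.2   22.5] [49. 44.  7.]
 rim 24 fit [ 534. -200.] R 28.7 mid [ 543.4 -186.8   22. ] [39. 33.  6.]
 rim 20 fit [ 535.2 -204.8] R 27.2 mid [ 545.1 -220.5   22.3] [34. 25.  6.]
 rim 49 fit [ 536.7 -285.9] R 22.7 mid [ 536.9 -285.3   22.8] [48. 44.  6.]
 rim 9 fit [ 539.7 -296.9] R 11.9 mid [ 541.2 -306.6   22.6] [18.  5.  7.]
 rim 21 fit [ 523.7 -121.3] R 31.9 mid [ 503.  -136.1   22.3] [25. 34.  6.]
 rim 8 fit [ 513.4 -194.6] R 10.3 mid [ 506.1 -191.7   21.5] [ 6. 16.  4.]
 arbor all 356 mean [599. 319.  24.] dir [0.55 0.83] span [-98.  4
[... 495 characters left out ...]
9. -214.] [48. 33.] 23.3
 grey px [363. 167.] 29 z 8.6 circ 468 -151 59 rect [ 467. -151.] [  2. 118.] 2.6
 grey px [333. 164.] 303 z 8.9 circ 536 -127 34 rect [ 535. -129.] [61. 58.] 54.0
 grey px [343. 182.] 233 z 7.7 circ 489 -77 84 rect [490. -78.] [168.   6.] 2.5
 rim 63 fit [ 538.8 -289. ] R 22.8 mid [ 539.2 -288.1   21.8] [48. 49.  6.]
 rim 108 fit [ 535.  -204.9] R 30.3 mid [ 535.  -205.5   21.9] [62. 64.  6.]
 rim 145 fit [ 531.2 -120.3] R 38.2 mid [ 531.2 -120.9   21.7] [78. 81.  5.]
 arbor all 657 mean [603. 335.  31.] dir [-0.83 -0.56] span [-55.  40.]
 collar 366 [602. 334.  34.] mid [606. 333.  35.] 39.0 rect [607. 334.] [86. 26.] 31
panel z [np.float64(14.3), np.float64(13.1)]
```

```bash
cat > plan.py <<'E'
import sys
from h import *
from scipy.spatial.transform import Rotation as Ro
x,y,z,yaw=map(float,sys.argv[1:5]); o=r.observe(); R=Ro.from_rotvec(o["ee_rot"]).as_matrix()
d=R.T@(np.array([x,y,z])-o["tcp_pos"]); cur=np.degrees(np.arctan2(R[1,1],R[0,1]))
print("shift m",np.round(d/1000,4),"twist",round(-((yaw-cur+180)%360-180),1),"| now",np.round(o["tcp_pos"],1),"yaw",round(cur,1),"q",np.round(o["qpos"],2),"t",o["time"])
E
python3 - <<'E'
from h import *
for n in M:
    im=cv2.imread(f"pics/{n}0.png"); P=pts(n,np.load(f"pics/{n}0.npy")); z=P[...,2]
    a=(np.linalg.norm(P[...,:2]-[606,337],axis=-1)<70)&(z>17)&(z<45); q=P[a][:,:2]
    u,s,vt=np.linalg.svd(q-q.mean(0)); v=vt[0]*np.sign(vt[0][0]); w=np.array([-v[1],v[0]])
    al=(q-[606,337])@v; print(n,'ang',np.round(np.degrees(np.arctan2(v[1],v[0])),1),'along',np.round([al.min(),al.max()]),'off',np.round((q-[606,337])@w@np.ones(len(q))/len(q),1))
    for k in range(-50,60,6):
        b=(al>=k)&(al<k+6); 
        if b.sum()>2: print(k,b.sum(),np.round([((q[b]-[606,337])@w).min(),((q[b]-[606,337])@w).max(),np.percentile(z[a][b],90)]),end='; ')
    print()
    S=cv2.cvtColor(im,cv2.COLOR_BGR2HSV)
    c=a&(S[...,1]<60)&(S[...,2]>110); c=max(blobs(c,3),key=lambda b:b[1][4]); print(' bright collar px',np.round(c[2],1),c[1][4],np.round(plane(n,c[2],36),1))
E
python3 plan.py 606 337 120 -56
```

```text
top ang 25.3 along [-63.  69.] off -2.1
-44 14 [-10.  41.  31.]; -38 10 [-60.   6.  30.]; -32 12 [-33.  55.  31.]; -26 10 [-9.  2. 32.]; -20 15 [-52.  57.  32.]; -14 23 [-11.  11.  38.]; -8 25 [-24.  43.  41.]; -2 24 [-46.  22.  39.]; 4 24 [-42.  14.  40.]; 10 12 [-55.   9.  38.]; 16 13 [-51.   8.  34.]; 22 5 [ 0.  5. 31.]; 28 3 [ 3.  7. 31.]; 34 6 [ 2.  7. 30.]; 40 5 [ 2.  7. 29.]; 46 4 [-23.   9.  30.]; 
 bright collar px [201.4 176.9] 47 [605.1 337.3  36. ]
side ang 33.5 along [-44.  50.] off 0.3
-50 10 [-8.  3. 31.]; -44 37 [-9.  4. 31.]; -38 32 [-7.  3. 32.]; -32 36 [-9.  3. 31.]; -26 32 [-7.  3. 31.]; -20 37 [-8.  3. 31.]; -14 88 [-16.  11.  39.]; -8 81 [-15.  11.  39.]; -2 72 [-16.  10.  39.]; 4 78 [-14.  10.  39.]; 10 40 [-15.   9.  38.]; 16 33 [-9.  5. 34.]; 22 20 [-7. -0. 29.]; 28 17 [-6. -1. 29.]; 34 20 [-7. -0. 29.]; 40 18 [-6. -1. 29.]; 46 4 [-6. -1. 28.]; 
 bright collar px [164.5 302.9] 241 [603.6 341.2  36. ]
shift m [-0.4963 -0.0899  0.0937] twist 130.8 | now [150.8 554.3 213.7] yaw 74.8 q [ 1.09  0.16  1.6  -0.    1.39 -0.21] t 0.1
```

```bash
python3 -m handwheel '[-0.497,-0.091,0.094,75,0.4,-0.497,-0.091,0.094,75,0.4,-0.497,-0.091,0.094,75,0.4,-0.497,-0.091,0.094,75,0.4,-0.497,-0.091,0.094,75,0.4,-0.497,-0.091,0.094,100,0.4,-0.497,-0.091,0.094,131.3,0.4,-0.497,-0.091,0.094,131.3,0.4,-0.497,-0.091,0.094,131.3,0.4,-0.497,-0.091,0.094,131.3,0.4]' 30; python3 plan.py 606.5 336 21.5 -56.5
```

```text
time: 1.35
tcp_pos: [607.5, 334.9, 119.1]
ee_rot: [-2.763, -1.495, 0.003]
wrist_force: [-0.5, 0.2, 0.4]
opening: 55.5
finger_force: 0.0
shift m [ 0.0006 -0.0013  0.0976] twist 23.4 | now [607.5 334.9 119.1] yaw -33.1 q [ 0.33  0.54  1.31 -0.    1.3   0.91] t 1.35
```

```bash
python3 -m handwheel '[0.0006,-0.0013,0.03,23.4,0.4,0.0006,-0.0013,0.05,23.4,0.4,0.0006,-0.0013,0.05,23.4,0.4,0.0006,-0.0013,0.05,23.4,0.4,0.0006,-0.0013,0.075,23.4,0.4,0.0006,-0.0013,0.095,23.4,0.4,0.0006,-0.0013,0.0975,23.4,0.4,0.0006,-0.0013,0.0975,23.4,0.4]' 30
python3 - <<'E'
from h import *
im,d=r.get_image("side"); x=cv2.resize(im[240:360,100:260],None,fx=4,fy=4,interpolation=cv2.INTER_CUBIC); cv2.imwrite("pics/s1.png",x)
E
python3 plan.py 606.5 336 21.5 -56.5
```

```text
time: 2.35
tcp_pos: [606.2, 337.7, 23.6]
ee_rot: [-3.005, -0.918, -0.001]
wrist_force: [0.4, -0.1, 1.2]
opening: 55.3
finger_force: 0.0
shift m [-0.0012  0.0015  0.0026] twist 0.5 | now [606.6 337.9  24.1] yaw -56.0 q [0.33 0.64 1.36 0.   1.14 1.31] t 2.4
```

View pics/s1.png

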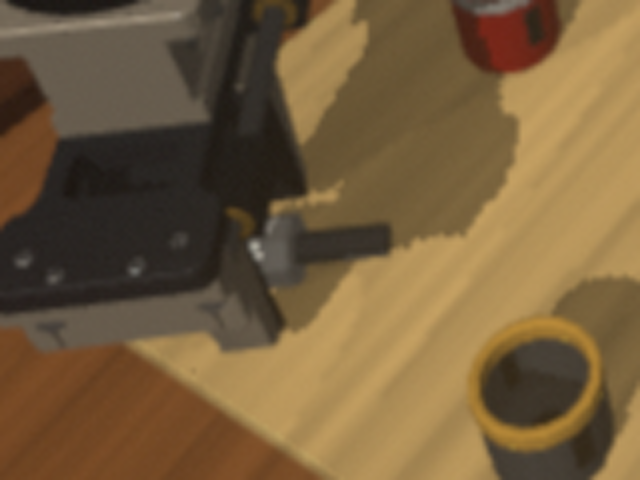

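The side crop shows the collar at about (285,250) between the fingers. The near finger's right edge is at (280,340). I'm checking the position along the axis by projection.

Run:
```python
from h import *
T=np.array([606.3,337.8,23.6]); a=np.array([.83,.557,0]); y=np.array([.557,-.83,0])
c=lambda X:np.round((proj("side",X)-[100,240])*4)
for s in(-10,10): print('finger edge tip',c(T+a*s-y*27.7),c(T+a*s-y*46),'far',c(T+a*s+y*27.7))
for x0 in((606.5,336),(603,334),(600,332)):
  O=np.array([*x0,25.]); print(x0,'collar shank end mid top',c(O-a*11+[0,0,13]),c(O-a*11-y*13),'shank end',c(O-a*45))
```

```text
finger edge tip [283. 322.] [275. 368.] far [305. 197.]
finger edge tip [227. 329.] [218. 375.] far [253. 203.]
(606.5, 336) collar shank end mid top [291. 231.] [294. 281.] shank end [390. 240.]
(603, 334) collar shank end mid top [301. 231.] [305. 280.] shank end [400. 240.]
(600, 332) collar shank end mid top [311. 230.] [315. 279.] shank end [410. 239.]
```

The shank end at (390,240) matches the estimate (606.5, 336), so I close.

```bash
python3 -m handwheel '[-0.001,0.0015,0.002,0.5,0.4,-0.001,0.0015,0.002,0.5,1,-0.001,0.0015,0.002,0.5,1,-0.001,0.0015,0.002,0.5,1,-0.001,0.0015,0.002,0.5,1,-0.001,0.0015,-0.02,0.5,1,-0.001,0.0015,-0.06,0.5,1,-0.001,0.0015,-0.1,0.5,1,-0.001,0.0015,-0.1,0.5,1]' 30; python3 plan.py 441 -271 110 2.7
```

```text
time: 3.52
tcp_pos: [609.1, 337.1, 129.5]
ee_rot: [-3.008, -0.904, -0.016]
wrist_force: [0.3, 0.6, -1.2]
opening: 25.8
finger_force: 30.0
shift m [-0.4756  0.4147  0.0157] twist -59.3 | now [609.1 337.1 129.5] yaw -56.6 q [0.33 0.53 1.31 0.   1.3  1.32] t 3.525
```

```bash
python3 -m handwheel '[-0.476,0.415,0.01,-59.3,1,-0.476,0.415,0.01,-59.3,1,-0.476,0.415,0.01,-59.3,1,-0.476,0.415,0.01,-59.3,1,-0.476,0.415,0.01,-59.3,1,-0.476,0.415,0.01,-59.3,1,-0.476,0.415,0.01,-59.3,1,-0.476,0.415,0.01,-59.3,1,-0.476,0.415,0.01,-59.3,1,-0.476,0.415,0.01,-59.3,1]'; python3 plan.py 441 -271 60 2.7
```

```text
time: 4.78
tcp_pos: [441.4, -254.7, 112.6]
ee_rot: [-2.167, -2.273, -0.0]
wrist_force: [1.3, 1.4, -1.2]
opening: 25.7
finger_force: 30.0
shift m [-0.0163 -0.0012  0.0526] twist 0.0 | now [ 441.4 -254.7  112.6] yaw 2.7 q [-0.76  0.1   1.88  0.    1.17 -0.81] t 4.775
```

```bash
python3 -m handwheel '[-0.016,-0.001,0.02,0,1,-0.016,-0.001,0.052,0,1,-0.016,-0.001,0.052,0,1,-0.016,-0.001,0.052,0,1,-0.016,-0.001,0.052,0,1]'; python3 plan.py 441 -271 18 2.7
python3 - <<'E'
from h import *
im,d=r.get_image("side"); cv2.imwrite("pics/s2.png",cv2.resize(im[80:220,290:450],None,fx=4,fy=4,interpolation=cv2.INTER_CUBIC))
E
```

```text
time: 5.4
tcp_pos: [443.5, -269.9, 62.8]
ee_rot: [2.165, 2.273, -0.0]
wrist_force: [-0.4, -0.1, -2.2]
opening: 25.5
finger_force: 30.0
shift m [-0.0009 -0.0026  0.0448] twist 0.1 | now [ 443.5 -269.9   62.8] yaw 2.8 q [-0.78  0.19  1.88  0.    1.07 -0.83] t 5.4
```

View pics/s2.png

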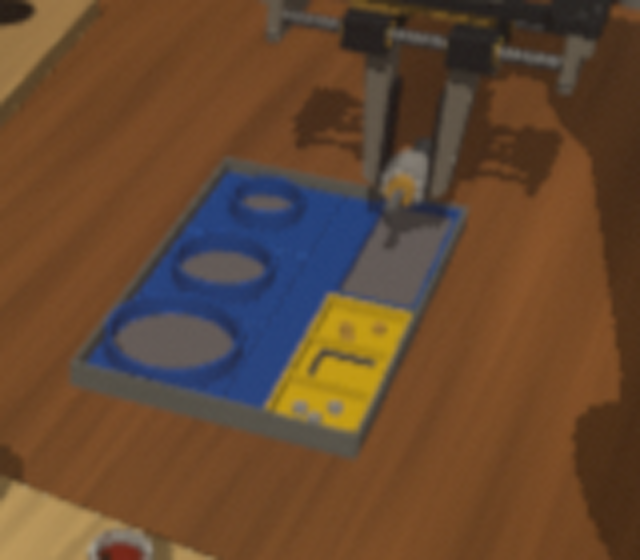

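The arbor hangs between the fingers over the trough: collar at (405,170), drill pointing along it. I lower slowly and release.

```bash
python3 -m handwheel '[-0.001,-0.0025,0.02,0,1,-0.001,-0.0025,0.035,0,1,-0.001,-0.0025,0.038,0,1,-0.001,-0.0025,0.041,0,1,-0.001,-0.0025,0.043,0,1,-0.001,-0.0025,0.043,0,1]'; python3 plan.py 441 -271 18 2.7
```

```text
time: 6.2
tcp_pos: [440.3, -270.7, 18.6]
ee_rot: [2.167, 2.274, 0.0]
wrist_force: [0.1, -0.6, -1.0]
opening: 25.5
finger_force: 30.0
shift m [-0.0003  0.0007  0.0006] twist 0.0 | now [ 440.3 -270.7   18.6] yaw 2.7 q [-0.79  0.26  1.9   0.    0.98 -0.83] t 6.2
```

```bash
python3 -m handwheel '[0,0.0005,0.001,0,1,0,0.0005,0.001,0,0.6,0,0.0005,0.001,0,0.6,0,0.0005,0.001,0,0.6,0,0.0005,-0.02,0,0.6,0,0.0005,-0.06,0,0.6,0,0.0005,-0.11,0,0.5,0,0.0005,-0.11,0,0.5]'; python3 plan.py 463.5 94 110 2.7
```

```text
time: 7.2
tcp_pos: [443.2, -273.0, 133.2]
ee_rot: [2.161, 2.267, -0.0]
wrist_force: [-1.0, 0.1, 0.0]
opening: 46.2
finger_force: 0.0
shift m [0.3658 0.0378 0.0208] twist 0.0 | now [ 443.2 -273.   133.2] yaw 2.7 q [-0.78  0.09  1.84  0.    1.2  -0.83] t 7.2
```

```bash
python3 -m handwheel '[0.366,0.0215,0.02,0,0.4,0.366,0.0215,0.02,0,0.4,0.366,0.0215,0.02,0,0.4,0.366,0.0215,0.02,0,0.4,0.366,0.0215,0.02,0,0.4,0.366,0.0215,0.02,0,0.4,0.366,0.0215,0.02,0,0.4,0.366,0.0215,0.02,0,0.4,0.366,0.0215,0.02,0,0.4]'; python3 plan.py 463.5 94 30 2.7
python3 - <<'E'
from h import *
im,d=r.get_image("side"); P=pts("side",d); z=P[...,2]
b=(np.linalg.norm(P[...,:2]-[441,-271],axis=-1)<62)&(abs(P[...,0]-441)<24)&(z>15.5)&(z<60); q=P[b]
u,s,vt=np.linalg.svd(q[:,:2]-q[:,:2].mean(0)); c=q[q[:,2]>30]; print(len(q),'dir',vt[0],'collar',c.mean(0),'ext',q.min(0),q.max(0))
E
```

```text
time: 8.32
tcp_pos: [444.7, 94.7, 108.2]
ee_rot: [-2.17, -2.272, 0.001]
wrist_force: [0.5, -0.5, -0.0]
opening: 54.9
finger_force: 0.0
shift m [-0.0016  0.0188  0.0782] twist -0.1 | now [444.7  94.7 108.2] yaw 2.6 q [-0.06 -0.04  2.03 -0.    1.16 -0.1 ] t 8.325
24 dir [-0.28224886  0.95934122] collar [nan nan nan] ext [ 417.04861956 -328.12786391   15.52036166] [ 448.82677151 -241.87900482   28.11166031]<stdin>:4: RuntimeWarning: Mean of empty slice.
  ret = um.true_divide(
```

Run:
```python
from h import *
a,_=r.get_image("side"); b,_=r.get_image("top"); 
a=cv2.resize(a,(640,400)); b=cv2.resize(b[140:260,170:460],(640,265)); f=np.vstack([a[100:400],b]); cv2.imwrite("pics/s3.png",f)
```

```text
(no output)
```

View pics/s3.png

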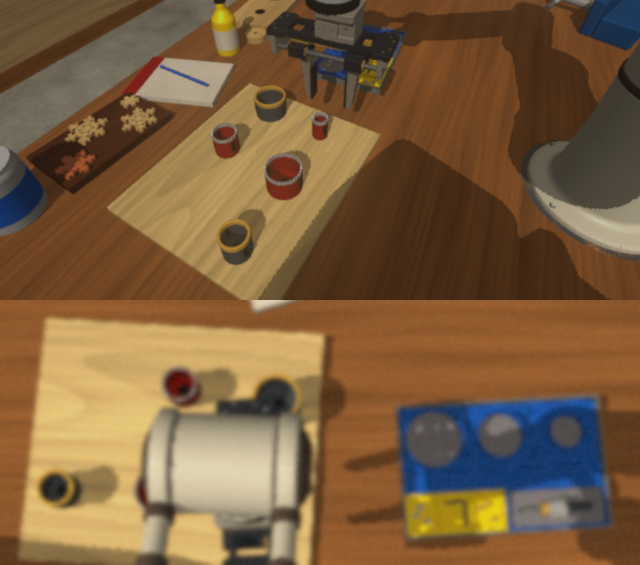

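The arbor lies along the trough at (553,508) in the lower half of the picture; in the side view the gripper hides it. My sideways shift was 19 mm short, so I correct it before going down on the small saw.

```bash
python3 -m handwheel '[-0.0016,0.0188,0,0,0.4,-0.0016,0.0188,0.03,0,0.4,-0.0016,0.0188,0.03,0,0.4,-0.0016,0.0188,0.055,0,0.4,-0.0016,0.0188,0.07,0,0.4,-0.0016,0.0188,0.077,0,0.4,-0.0016,0.0188,0.077,0,0.4,-0.0016,0.0188,0.077,0,0.4]'; python3 plan.py 463.5 94 30 2.7
```

```text
time: 9.48
tcp_pos: [464.1, 95.3, 32.2]
ee_rot: [2.167, 2.273, 0.001]
wrist_force: [-0.4, 0.1, 0.5]
opening: 54.9
finger_force: 0.0
shift m [-0.0013 -0.0007  0.0022] twist 0.0 | now [464.1  95.3  32.2] yaw 2.7 q [-0.05  0.13  2.02  0.    0.99 -0.1 ] t 9.475
```

```bash
python3 -m handwheel '[-0.0013,-0.0007,0.001,0,0.4,-0.0013,-0.0007,0.001,0,1,-0.0013,-0.0007,0.001,0,1,-0.0013,-0.0007,0.001,0,1,-0.0013,-0.0007,0.001,0,1,-0.0013,-0.0007,0.001,0,1]' 25; python3 plan.py 539 -289.5 115 2.7
```

```text
time: 10.22
tcp_pos: [462.9, 94.0, 30.5]
ee_rot: [2.168, 2.274, 0.0]
wrist_force: [0.1, -0.6, -0.0]
opening: 29.0
finger_force: 25.0
shift m [-0.3867  0.0577 -0.0845] twist 0.0 | now [462.9  94.   30.5] yaw 2.7 q [-0.06  0.13  2.03 -0.    0.98 -0.1 ] t 10.225
```

```bash
python3 -m handwheel '[0,0,-0.05,0,1,0,0,-0.0845,0,1,-0.387,0.0577,-0.0845,0,1,-0.387,0.0577,-0.0845,0,1,-0.387,0.0577,-0.0845,0,1,-0.387,0.0577,-0.0845,0,1,-0.387,0.0577,-0.0845,0,1,-0.387,0.0577,-0.0845,0,1,-0.387,0.0577,-0.0845,0,1,-0.387,0.0577,-0.0845,0,1]'; python3 plan.py 539 -289.5 50 2.7
```

```text
time: 11.48
tcp_pos: [538.7, -290.0, 114.4]
ee_rot: [-2.168, -2.272, -0.0]
wrist_force: [-0.2, 1.3, -1.1]
opening: 28.6
finger_force: 25.0
shift m [0.0004 0.0004 0.0644] twist -0.0 | now [ 538.7 -290.   114.4] yaw 2.7 q [-0.69  0.34  1.58  0.    1.22 -0.74] t 11.475
```

```bash
python3 -m handwheel '[0,0,0.04,0,1,0,0,0.064,0,1,0,0,0.075,0,1,0,0,0.082,0,1,0,0,0.086,0,1,0,0,0.0875,0,1,0,0,0.0875,0,1]'; python3 plan.py 539 -289.5 26.5 2.7
```

```text
time: 12.35
tcp_pos: [539.3, -290.1, 27.9]
ee_rot: [2.167, 2.273, 0.0]
wrist_force: [-0.1, -0.3, -0.2]
opening: 28.5
finger_force: 25.0
shift m [ 0.0006 -0.0002  0.0014] twist 0.0 | now [ 539.3 -290.1   27.9] yaw 2.7 q [-0.69  0.46  1.62 -0.    1.06 -0.74] t 12.35
```

Lower the last 1.5 mm, release, lift, then go to the medium saw.

```bash
python3 -m handwheel '[0,0,0.0008,0,1,0,0,0.0015,0,1,0,0,0.0015,0,0.5,0,0,0.0015,0,0.5,0,0,0.0015,0,0.5,0,0,-0.03,0,0.5,0,0,-0.09,0,0.4,0,0,-0.09,0,0.25,0,0,-0.09,0,0.25]'; python3 plan.py 597 197.5 115 2.7
```

```text
time: 13.48
tcp_pos: [538.7, -289.6, 117.0]
ee_rot: [-2.167, -2.274, 0.0]
wrist_force: [-0.1, -0.5, 0.7]
opening: 68.8
finger_force: 0.0
shift m [0.4838 0.0816 0.0021] twist 0.0 | now [ 538.7 -289.6  117. ] yaw 2.7 q [-0.69  0.34  1.58 -0.    1.22 -0.74] t 13.475
```

```bash
python3 -m handwheel '[0.484,0.0816,0.002,0,0.25,0.484,0.0816,0.002,0,0.25,0.484,0.0816,0.002,0,0.25,0.484,0.0816,0.002,0,0.25,0.484,0.0816,0.002,0,0.25,0.484,0.0816,0.002,0,0.25,0.484,0.0816,0.002,0,0.25,0.484,0.0816,0.002,0,0.25,0.484,0.0816,0.002,0,0.25,0.484,0.0816,0.002,0,0.25]'; python3 plan.py 597 197.5 30 2.7
cat > chk.py <<'E'
from h import *
H=dict(small=(539,-289.5),medium=(535,-205),large=(531,-120.5))
for n in M:
    im,d=r.get_image(n); P=pts(n,d); z=P[...,2]
    for k,c in H.items():
        b=(np.linalg.norm(P[...,:2]-c,axis=-1)<42)&(z>35)&(z<58); q=P[b]
        if len(q)>15: print(n,k,len(q),'centre',np.round((q[:,:2].min(0)+q[:,:2].max(0))/2-c,1),'ext',np.round(np.ptp(q,0)[:2]),'ztop',np.round(np.percentile(q[:,2],90),1))
E
python3 chk.py
```

```text
time: 14.72
tcp_pos: [596.2, 196.8, 113.5]
ee_rot: [-2.166, -2.273, 0.005]
wrist_force: [0.4, -0.3, -0.6]
opening: 69.1
finger_force: 0.0
shift m [0.0007 0.0011 0.0835] twist 0.1 | now [596.2 196.8 113.5] yaw 2.8 q [ 0.13  0.38  1.53 -0.    1.23  0.08] t 14.725
top small 66 centre [-2.  1.] ext [27. 28.] ztop 54.9
side small 121 centre [ 0.2 -2. ] ext [29. 32.] ztop 53.6
```

```bash
python3 -m handwheel '[0.0007,0.001,0.03,0,0.25,0.0007,0.001,0.055,0,0.25,0.0007,0.001,0.075,0,0.25,0.0007,0.001,0.083,0,0.25,0.0007,0.001,0.083,0,0.25,0.0007,0.001,0.083,0,1,0.0007,0.001,0.083,0,1,0.0007,0.001,0.083,0,1,0.0007,0.001,0.083,0,1,0.0007,0.001,0.083,0,1]' 25; python3 plan.py 535 -205 115 2.7
```

```text
time: 16.08
tcp_pos: [598.8, 198.4, 33.2]
ee_rot: [2.167, 2.274, 0.001]
wrist_force: [-0.6, 0.5, 5.0]
opening: 43.5
finger_force: 25.0
shift m [-0.3999 -0.0829 -0.0819] twist 0.0 | now [598.8 198.4  33.2] yaw 2.7 q [0.13 0.49 1.56 0.   1.09 0.08] t 16.075
```

```bash
python3 -m handwheel '[0,0,-0.05,0,1,0,0,-0.082,0,1,-0.4,-0.083,-0.082,0,1,-0.4,-0.083,-0.082,0,1,-0.4,-0.083,-0.082,0,1,-0.4,-0.083,-0.082,0,1,-0.4,-0.083,-0.082,0,1,-0.4,-0.083,-0.082,0,1,-0.4,-0.083,-0.082,0,1,-0.4,-0.083,-0.082,0,1]'; python3 plan.py 535 -205 30 2.7
```

```text
time: 17.32
tcp_pos: [533.7, -207.3, 113.9]
ee_rot: [-2.172, -2.269, 0.001]
wrist_force: [0.3, 0.0, -0.6]
opening: 43.7
finger_force: 25.0
shift m [0.0023 0.0014 0.0839] twist -0.2 | now [ 533.7 -207.3  113.9] yaw 2.5 q [-0.58  0.25  1.7  -0.    1.19 -0.63] t 17.325
```

```bash
python3 -m handwheel '[0.002,0.0012,0.03,0,1,0.002,0.0012,0.055,0,1,0.002,0.0012,0.07,0,1,0.002,0.0012,0.079,0,1,0.002,0.0012,0.081,0,1,0.002,0.0012,0.082,0,1,0.002,0.0012,0.083,0,1,0.002,0.0012,0.083,0,1]'; python3 plan.py 535 -205 29.5 2.7
```

```text
time: 18.32
tcp_pos: [535.9, -203.3, 31.8]
ee_rot: [2.167, 2.273, 0.0]
wrist_force: [0.7, -0.3, -0.7]
opening: 43.2
finger_force: 25.0
shift m [-0.0016 -0.0009  0.0023] twist 0.0 | now [ 535.9 -203.3   31.8] yaw 2.7 q [-0.57  0.36  1.74  0.    1.04 -0.62] t 18.325
```

```bash
python3 -m handwheel '[-0.0015,-0.001,0.001,0,1,-0.0015,-0.001,0.002,0,1,-0.0015,-0.001,0.003,0,1,-0.0015,-0.001,0.003,0,0.3,-0.0015,-0.001,0.003,0,0.3,-0.0015,-0.001,0.003,0,0.3,-0.0015,-0.001,-0.03,0,0.3,-0.0015,-0.001,-0.085,0,0.2,-0.0015,-0.001,-0.085,0,0.05,-0.0015,-0.001,-0.085,0,0.05]'; python3 plan.py 466 221 115 2.7; python3 chk.py
```

```text
time: 19.58
tcp_pos: [534.4, -204.5, 116.0]
ee_rot: [-2.167, -2.274, 0.0]
wrist_force: [0.7, 0.8, 0.2]
opening: 87.0
finger_force: 0.0
shift m [ 0.4283 -0.048   0.0011] twist 0.0 | now [ 534.4 -204.5  116. ] yaw 2.7 q [-0.58  0.25  1.7  -0.    1.2  -0.62] t 19.575
top small 21 centre [-8.3 -1.4] ext [15. 23.] ztop 55.3
side small 123 centre [-0.3 -1.8] ext [28. 30.] ztop 53.6
side medium 239 centre [ 0.5 -0.7] ext [44. 44.] ztop 53.3
```

Medium is centred (top-view numbers are cut off by the arm). Now the large saw.

```bash
python3 -m handwheel '[0.428,-0.048,0.001,0,0.05,0.428,-0.048,0.001,0,0.05,0.428,-0.048,0.001,0,0.05,0.428,-0.048,0.001,0,0.05,0.428,-0.048,0.001,0,0.05,0.428,-0.048,0.001,0,0.05,0.428,-0.048,0.001,0,0.05,0.428,-0.048,0.001,0,0.05,0.428,-0.048,0.001,0,0.05,0.428,-0.048,0.001,0,0.05]'; python3 plan.py 466 221 30 2.7
```

```text
time: 20.92
tcp_pos: [466.4, 219.1, 114.9]
ee_rot: [-2.17, -2.272, 0.002]
wrist_force: [0.1, -0.0, -0.1]
opening: 87.0
finger_force: 0.0
shift m [ 0.0019 -0.0002  0.0849] twist -0.1 | now [466.4 219.1 114.9] yaw 2.6 q [ 0.2   0.11  1.86 -0.    1.18  0.16] t 20.925
```

```bash
python3 -m handwheel '[0.0015,0,0.03,0,0.05,0.0015,0,0.055,0,0.05,0.0015,0,0.075,0,0.05,0.0015,0,0.084,0,0.05,0.0015,0,0.084,0,0.05,0.0015,0,0.084,0,1,0.0015,0,0.084,0,1,0.0015,0,0.084,0,1,0.0015,0,0.084,0,1,0.0015,0,0.084,0,1]' 25; python3 plan.py 531 -120.5 115 2.7
```

```text
time: 22.18
tcp_pos: [466.8, 222.1, 32.0]
ee_rot: [2.167, 2.274, 0.001]
wrist_force: [-1.0, -0.9, 4.5]
opening: 59.5
finger_force: 25.0
shift m [-0.3453  0.0478 -0.0829] twist 0.0 | now [466.8 222.1  32. ] yaw 2.7 q [ 0.21  0.24  1.9  -0.    1.    0.16] t 22.175
```

```bash
python3 -m handwheel '[0,0,-0.05,0,1,0,0,-0.083,0,1,-0.345,0.048,-0.083,0,1,-0.345,0.048,-0.083,0,1,-0.345,0.048,-0.083,0,1,-0.345,0.048,-0.083,0,1,-0.345,0.048,-0.083,0,1,-0.345,0.048,-0.083,0,1,-0.345,0.048,-0.083,0,1,-0.345,0.048,-0.083,0,1]'; python3 plan.py 531 -120.5 30 2.7
```

```text
time: 23.42
tcp_pos: [530.0, -119.4, 113.7]
ee_rot: [-2.166, -2.273, 0.0]
wrist_force: [-0.8, 1.3, -0.9]
opening: 59.8
finger_force: 25.0
shift m [-0.0013  0.0011  0.0837] twist 0.0 | now [ 530.  -119.4  113.7] yaw 2.7 q [-0.44  0.18  1.78  0.    1.18 -0.49] t 23.425
```

```bash
python3 -m handwheel '[-0.001,0.0005,0.03,0,1,-0.001,0.0005,0.055,0,1,-0.001,0.0005,0.07,0,1,-0.001,0.0005,0.079,0,1,-0.001,0.0005,0.082,0,1,-0.001,0.0005,0.084,0,1,-0.001,0.0005,0.084,0,1]'; python3 plan.py 531 -120.5 28.3 2.7
```

```text
time: 24.3
tcp_pos: [531.6, -121.5, 30.9]
ee_rot: [2.167, 2.273, 0.0]
wrist_force: [-0.9, 0.6, -1.5]
opening: 59.8
finger_force: 25.0
shift m [ 0.001  -0.0006  0.0026] twist 0.0 | now [ 531.6 -121.5   30.9] yaw 2.7 q [-0.45  0.3   1.82  0.    1.02 -0.49] t 24.3
```

Lower, release, lift and back away so both cameras see everything.

```bash
python3 -m handwheel '[0.001,-0.0005,0.001,0,1,0.001,-0.0005,0.002,0,1,0.001,-0.0005,0.003,0,1,0.001,-0.0005,0.003,0,0.1,0.001,-0.0005,0.003,0,0.1,0.001,-0.0005,0.003,0,0.1,0.001,-0.0005,-0.03,0,0.1,0.001,-0.0005,-0.085,0,0.1,0.24,-0.15,-0.15,0,0.1,0.24,-0.15,-0.15,0,0.1]' && python3 -m handwheel '[0.2,-0.05,-0.03,0,0.1,0.2,-0.05,-0.03,0,0.1,0.2,-0.05,-0.03,0,0.1,0.2,-0.05,-0.03,0,0.1,0.2,-0.05,-0.03,0,0.1]'; python3 chk.py
python3 - <<'E'
from h import *
for n in M:
    im,d=r.get_image(n); P=pts(n,d); z=P[...,2]
    for k,c in dict(tm=(471,346),tl=(578,79)).items():
        b=(np.linalg.norm(P[...,:2]-c,axis=-1)<42)&(z>40)&(z<62); q=P[b]
        if len(q)>15: print(n,k,len(q),np.round((q.min(0)+q.max(0))/2-[*c,0],1),np.round(np.ptp(q,0)))
    b=(abs(P[...,0]-441)<22)&(abs(P[...,1]+271)<58)&(z>15)&(z<50); q=P[b]
    if len(q)>15:
        c=q[q[:,2]>28]; print(n,'arbor',np.round((q.min(0)+q.max(0))/2-[441,-271,0],1),np.round(np.ptp(q,0)),'collar',len(c),np.round(c.mean(0)-[441,-271,0],1),'zmax',np.round(np.percentile(q[:,2],97),1))
    if n=="top": cv2.imwrite("pics/t4.png",cv2.resize(im[140:260,170:460],None,fx=2.66,fy=2.66,interpolation=cv2.INTER_CUBIC))
    else: cv2.imwrite("pics/s4.png",cv2.resize(im[100:200,290:430],None,fx=5,fy=5,interpolation=cv2.INTER_CUBIC))
E
```

```text
time: 25.55
tcp_pos: [460.9, -19.6, 144.6]
ee_rot: [2.168, 2.271, 0.002]
wrist_force: [1.6, 0.5, 0.3]
opening: 82.8
finger_force: 0.0
time: 26.18
tcp_pos: [401.4, 178.2, 173.8]
ee_rot: [2.164, 2.277, 0.001]
wrist_force: [0.6, -0.5, -0.6]
opening: 82.7
finger_force: 0.0
top small 68 centre [-1.9  1.6] ext [27. 29.] ztop 54.9
top medium 102 centre [-2.2  2.3] ext [43. 42.] ztop 54.5
top large 129 centre [-2.5  0.7] ext [60. 60.] ztop 54.9
side large 274 centre [-0.6 -1.9] ext [58. 61.] ztop 52.7
top tl 137 [-0.4  1.5 50.9] [62. 60. 22.]
top arbor [-1.8  4.  27.4] [25. 97. 24.] collar 90 [-2.2  5.1 32.1] zmax 36.5
side tm 630 [ 1.  -1.  49.7] [45. 45. 19.]
side tl 486 [ 0.5 -1.4 49.3] [61. 61. 19.]
```

View pics/t4.png

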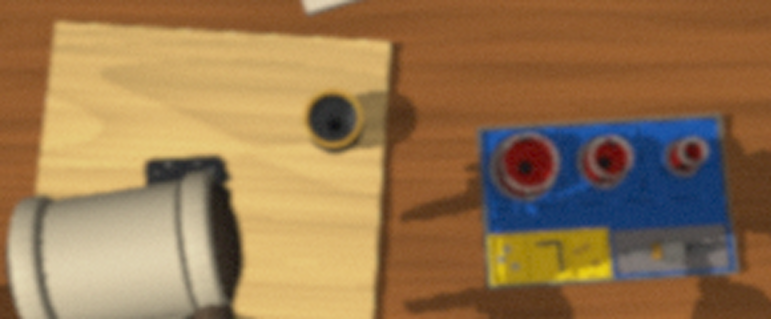

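View pics/s4.png

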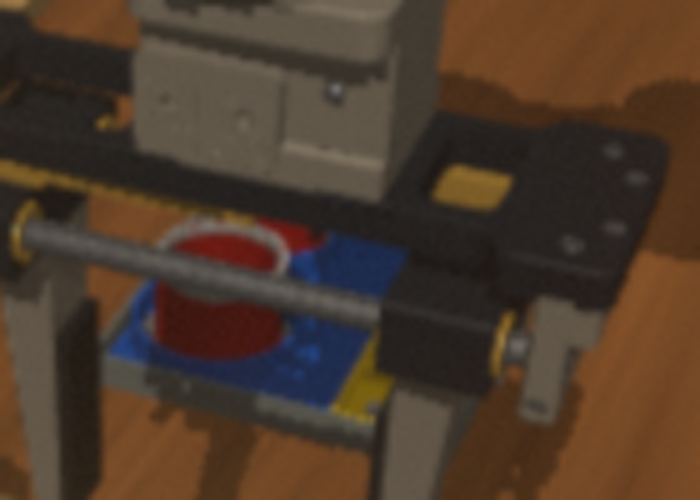

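The top view shows all three red saws upright and centred in their collars at (525,163), (605,160) and (688,153), and the arbor in the trough at (675,255). The side view shows the large saw inside its collar. Depth puts each saw within 3 mm of centre at floor height, and the tile cores haven't moved.

```bash
python3 -m handwheel '[0,0,0,0,0.1,0,0,0,0,0.1,0,0,0,0,0.1]'; python3 -c "
from rig import r
print(r.finish_job())"
```

```text
time: 26.75
tcp_pos: [401.8, 176.9, 173.4]
ee_rot: [-2.168, -2.273, 0.0]
wrist_force: [-0.5, -0.3, -0.0]
opening: 82.8
finger_force: 0.0
the job is handed in; nothing more can be done
None
```

The job is handed in at about 27 s, with no verdict returned: by the last camera check all three saws stand centred in their own holders, the arbor lies in its trough, and both tile cores are unmoved.

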